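# Slide the tall pepper mill home into its stall

### The arm

A 6-joint arm with a two-finger parallel gripper is mounted at the origin on the work surface. World frame = base frame: x ahead of the robot, y to its left, z up, the work surface at z = 0. Lengths are in m, angles in rad, forces in N, time in s.
With the tool pointing down it reaches from about 0.35 to 0.975 m from the base axis. Payload 7.1 kg.
Tool frame: the origin (TCP) lies midway between the tips of the shut fingers; the grasp point (between the pads) lies 19 mm behind it; z points along the fingers, y is the line along which they close (so a half turn about z gives the same grasp; the last joint's range is limited). The gripper opens to 88 mm and grips with 3 to 60 N. Pads are 20 mm wide; open, the fingers measure 115 mm over their backs; the gripper's body (75 mm by 178 mm) begins 61 mm behind the grasp point.
Start: joints at [1.204, 0.423, 1.63, -0, 1.089, -0.019], TCP at [0.213, 0.588, 0.223] pointing down, gripper open.
Joint ranges: [-3, 3], [-0.9, 2.11], [0.09, 2.58], [-1.31, 4.45], [0.11, 2.69], [-2.54, 2.54]. Speed limits (rad/s): [2.39, 2.39, 3.01, 3.14, 3.14, 3.14].

### API

Orientations are given as a unit quaternion [w, x, y, z].
In Python, from station import move_pose, movel, movej, command_gripper, wait, inverse_kinematics, read_camera, camera_info, MotionError, job_done, get_time, get_joint_pos, get_qvel, get_effort, get_tcp_pos, get_ee_rot, get_ft_force, get_ft_torque, get_grip_width, get_finger_force gives the robot as it stands. Calls block until the motion is done:
- move_pose(position, orientation): joint-space move of the TCP to a pose.
- movel(position, frame=None, v=0.15, until_force=None): straight line of the TCP; frame=None keeps the orientation; v is the mean speed in m/s. With until_force (N) it stops when the force on the tool has changed by that much, and returns True; else False.
- movej(angles): joint-space move.
- command_gripper(opening): opening from 0.0 (shut) to 1.0 (fully open); the grip force is fixed at half the most; returns when the fingers have stopped.
- wait(seconds).
- inverse_kinematics(position, orientation): joint angles nearest the present ones, or None.
- read_camera(name): name is "scene" or "side" or "wrist"; returns the picture (480x640x3 uint8, red, green, blue); there is no depth.
- camera_info(name): a dict with "intrinsics" (3x3 intrinsics, pixels), "T" (4x4, takes a point from camera to world coordinates); the wrist camera has in their place "tool_from_camera" (4x4, takes a point from camera to tool coordinates, whose origin is the TCP and whose axes are the flange's). Camera axes: x right, y up, looking along -z (the intrinsics and any distortion apply to the point x, -y, -z); pixel columns grow to the right and rows downward; lengths in m; the calibration is good to about 2 mm. A picture is of the moment at which its call begins: read the wrist's pose just before it. camera_info takes no time and is no camera call.
A pose or a line that the arm cannot do raises MotionError and nothing moves.
- job_done(): hands the job in; it is judged then, once.
Readings, each from a call of its own:
- get_time(): time.
- get_joint_pos(): joint angles.
- get_qvel(): joint speeds.
- get_effort(): joint torques, N m.
- get_tcp_pos(): TCP position.
- get_ee_rot(): TCP orientation.
- get_ft_force(): force on the tool from outside, world axes, zero at the start.
- get_ft_torque(): the same for the moment, N m.
- get_grip_width(): opening from 0.0 (shut) to 1.0 (fully open).
- get_finger_force(): force on a finger pad.
Only numpy, scipy, OpenCV 4.12 (cv2) and the standard library are available. Lean on these libraries where they do the work, as an engineer would, in place of code of your own. Each camera call takes 0.05 s, during which the arm holds its last target. There are 200 camera calls.

### The job

Push the tall pepper mill across the worktop into the empty one of the two low wooden stalls, until its foot rests against the stall's back board. Push gently and low, on its foot, so that it slides upright without tipping; never grip it or lift it off the worktop. Leave the oil bottle, mug, salt shaker and jar where they stand.

Things in the scene. Friction and masses are not known exactly. Their poses are not given: they have to be found in the camera images.
- mill: Tall pepper mill, dark wood, loose, 0.3 kg, 226 mm tall, round. Foot: straight cylinder 50 mm in diameter up to 42 mm above the worktop; then a 30 mm waist at 85 to 115 mm, 42 mm thick at 150 mm, 48 mm head at 185 mm. Pushed lower than about 30 mm above the worktop it slides; higher, it may tip. Origin: centre of the foot's underside, z up.
- stall: Empty stall, fixed: three-sided wooden pen, no floor, open front towards the robot (within 0.3 rad). Own +x points from the front inwards, z up. Origin on the worktop where the mill's foot centre is when it touches the back board: board's inner face at x = 25 mm (70 mm high). Side walls x -32 to 28 mm, inner faces y = -38 and 38 mm, 10 mm thick, 45 mm high. Left or right one.
- full_stall: The other stall, of the same shape and same axes, fixed; the oil bottle stands in it.
- oil: Bystander: oil bottle of green glass, 56 mm in diameter, 210 mm tall, loose, standing in the other stall. Origin: centre of its underside.
- mug: Bystander: white mug, loose, 80 mm in diameter and 90 mm tall, to the left of the work. Origin: centre of its underside.
- shaker: Bystander: short dark wooden salt shaker, loose, 44 mm in diameter and 78 mm tall, to the right of the work. Origin: centre of its underside.
- jar: Bystander: glass jar with steel lid, loose, 70 mm in diameter and 100 mm tall, to the right of the work. Origin: centre of its underside.
Not all that is in view belongs to the job. Leave any turquoise look-alike of the stall alone. What is shaped like the mill but yellow is not meant.

How it is judged:
At the end, for the whole second after the job is handed in: The pepper mill stands upright (within 0.06 rad), at rest on the worktop, inside the empty stall between its side walls, its foot within 8 mm of touching the back board (x of mill in the frame of stall between -0.008 and 0.008 m and y of mill in the frame of stall between -0.018 and 0.018 m and height (world z) of mill below 0.004 m and angle between mill's own z axis and vertical below 0.06 rad and linear speed of mill below 0.02 m/s).
It fails at once if the mill tips (leans more than 0.3 rad) (angle between mill's own z axis and vertical above 0.3 rad).
It fails at once if the mill is lifted off the worktop (its foot rises more than 10 mm) (height (world z) of mill above 0.01 m).
It fails at once if the fingers grip or ram the mill (more than 35 N) (contact force between the fingers and mill above 35 N).
It fails at once if the oil bottle, mug, salt shaker or jar is moved more than 15 mm or tipped (distance of any of oil, mug, shaker, jar from where it was at the start of the episode above 0.015 m or angle between any of oil, mug, shaker, jar's own z axis and vertical above 0.25 rad).
It also fails if it takes over 61 s, if anything falls off the work surface, if the arm or the gripper's body presses on something with over 40 N, if the wrist force passes 120 N, or if a joint passes its speed limit or range.

## Working session

There is one attempt and no reset: what is moved stays moved. The work goes in short steps, each a Python script; the robot and the scene stay as the last script left them, time stands still between calls to the robot, and variables do not carry over. Pictures are saved under pics/ and viewed, at most 12 in all, crops included, and the job is handed in when it is done.

```bash
mkdir -p pics; python3 - <<'E'
from station import *
import cv2
for n in("scene","side"):
    im=read_camera(n); cv2.imwrite(f"pics/{n}0.png",im[:,:,::-1]); i=camera_info(n); print(n,i)
print(get_time(),get_ee_rot())
E
```

```text
scene {'intrinsics': array([[620.87736551,   0.        , 316.07211506],
       [  0.        , 620.87736551, 244.11193993],
       [  0.        ,   0.        ,   1.        ]]), 'T': array([[ 0.25652276, -0.69042092,  0.67639858,  1.46520998],
       [ 0.96643591,  0.17303999, -0.18989155, -0.24245904],
       [ 0.01406109,  0.70240737,  0.71163626,  0.91527961],
       [ 0.        ,  0.        ,  0.        ,  1.        ]])}
side {'intrinsics': array([[563.77118465,   0.        , 312.38825388],
       [  0.        , 563.77118465, 240.20411243],
       [  0.        ,   0.        ,   1.        ]]), 'T': array([[ 0.90873791,  0.20294239, -0.36470508,  0.18502585],
       [-0.41669706,  0.49065832, -0.7652568 , -0.89128008],
       [ 0.02364254,  0.8473894 ,  0.53044532,  0.65369243],
       [ 0.        ,  0.        ,  0.        ,  1.        ]])}
0.1 [-1.20294231e-04  1.73012806e-01  9.84919358e-01 -6.42902673e-04]
```

View pics/scene0.png

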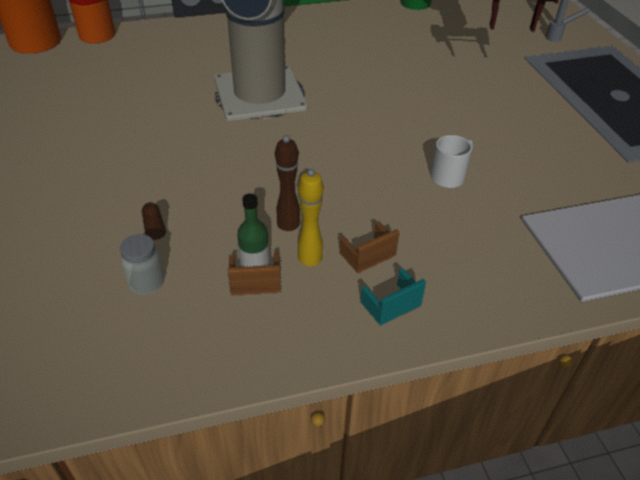

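View pics/side0.png

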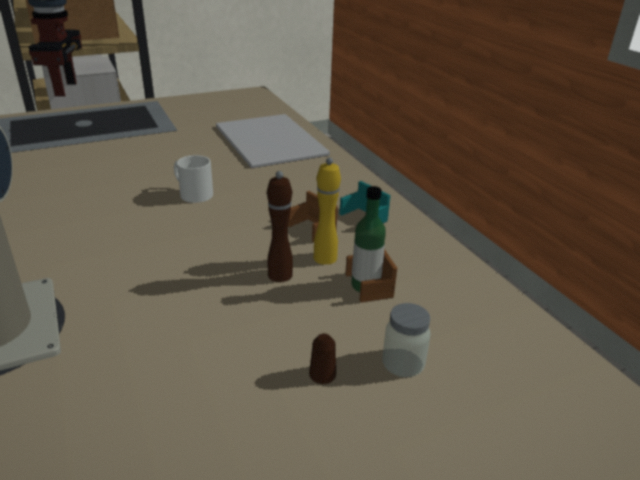

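The scene view shows the mill's foot at (288,228), the yellow look-alike at (311,262), the empty brown stall at (370,248), and the oil in the stall at (255,275). The mug is at (450,165). In the side view the mill's foot is at (280,278) and the empty stall, at (315,212), is partly hidden. Next I'll measure these.

```bash
cat > h.py <<'E'
import numpy as np, cv2
from station import *
def ray(n,p):
    i=camera_info(n);K=i["intrinsics"];T=i["T"]
    d=np.linalg.inv(K)@[p[0],p[1],1]; return T[:3,3],T[:3,:3]@(d*[1,-1,-1])
def onz(n,p,z):
    o,d=ray(n,p); return (o+d*(z-o[2])/d[2])[:2]
def proj(n,P):
    i=camera_info(n);T=i["T"];c=T[:3,:3].T@(np.array(P)-T[:3,3]);q=i["intrinsics"]@(c*[1,-1,-1]);return q[:2]/q[2]
def foot(n,p,r):   # p: lowest silhouette pixel of a round thing
    o,_=ray(n,p);a=onz(n,p,0);u=o[:2]-a;return a-r*u/np.linalg.norm(u)
E
python3 - <<'E'
from h import *
for n,boxes in {"scene":{"mill":(265,130,300,240),"yel":(295,165,330,275),"shaker":(135,195,170,245)},"side":{"mill":(262,170,298,290),"yel":(310,155,345,270),"shaker":(300,325,345,390)}}.items():
    im=cv2.imread(f"pics/{n}0.png");hsv=cv2.cvtColor(im,cv2.COLOR_BGR2HSV)
    for k,(a,b,c,d) in boxes.items():
        h=hsv[b:d,a:c]
        m=(cv2.inRange(h,(20,180,90),(35,255,255)) if k=="yel" else cv2.inRange(h,(0,110,0),(14,255,95))|cv2.inRange(h,(170,110,0),(180,255,95)))
        m=cv2.morphologyEx(m,cv2.MORPH_OPEN,np.ones((3,3)))
        nn,l,s,_=cv2.connectedComponentsWithStats(m)
        ys,xs=np.nonzero(m); yb=ys.max(); f=ys>yb-10; r=[(xs[ys==y].min()+a,xs[ys==y].max()+a) for y in range(yb-12,yb-5)]
        cx=np.mean(r); p=(cx,yb+b+.5)
        print(n,k,p,"w",r[0],"foot",foot(n,p,.022 if k=="shaker" else .025).round(4))
a=cv2.imread("pics/scene0.png")[205:335,220:440];b=cv2.imread("pics/side0.png")[170:310,260:420]
a=cv2.resize(a,(792,468),interpolation=cv2.INTER_CUBIC)
cv2.imwrite("pics/c1.png",np.clip(a*1.8,0,255).astype(np.uint8))
b=cv2.resize(b,(640,560),interpolation=cv2.INTER_CUBIC)
cv2.imwrite("pics/c2.png",np.clip(b*1.5,0,255).astype(np.uint8))
E
```

```text
scene mill (np.float64(287.5), np.float64(230.5)) w (np.int64(277), np.int64(296)) foot [ 0.517  -0.0413]
scene yel (np.float64(309.85714285714283), np.float64(265.5)) w (np.int64(299), np.int64(321)) foot [ 0.6262 -0.0193]
scene shaker (np.float64(153.5), np.float64(238.5)) w (np.int64(145), np.int64(162)) foot [ 0.4753 -0.3238]
side mill (np.float64(280.0), np.float64(280.5)) w (np.int64(269), np.int64(291)) foot [ 0.5231 -0.0358]
side yel (np.float64(327.07142857142856), np.float64(262.5)) w (np.int64(319), np.int64(335)) foot [ 0.6379 -0.0162]
side shaker (np.float64(322.2142857142857), np.float64(382.5)) w (np.int64(311), np.int64(334)) foot [ 0.4845 -0.3145]
```

View pics/c1.png

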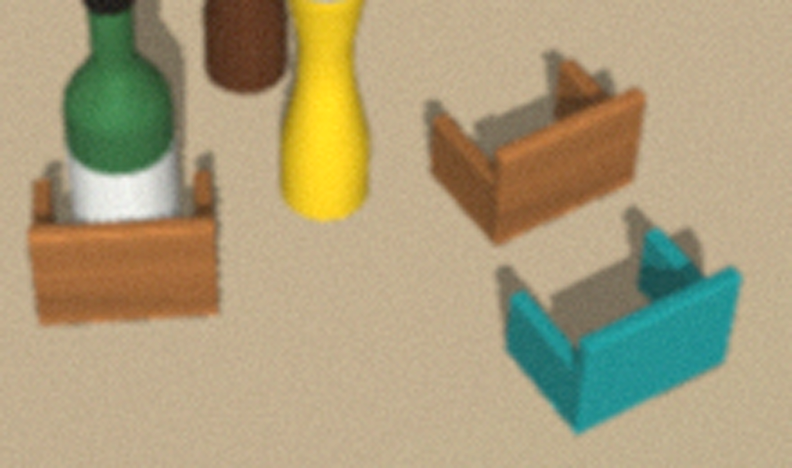

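View pics/c2.png

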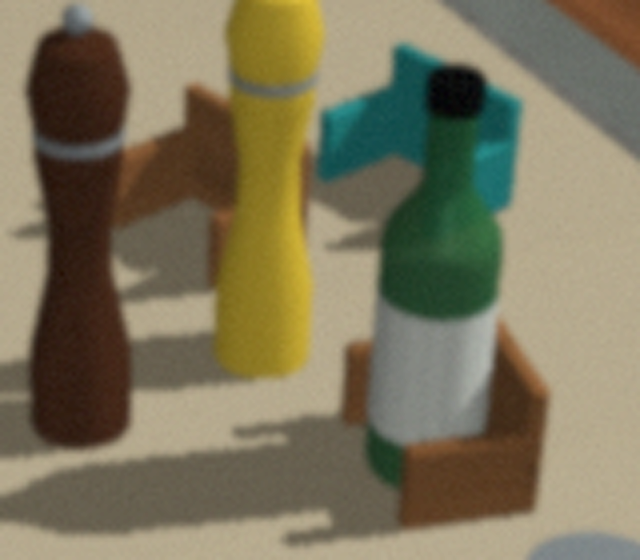

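The scene crop shows the empty stall's back board with outer top corners at about (497,160) and (643,95) and bottom corners at (499,243) and (632,183). The side crop shows both mills, with part of the stall behind the yellow one. I'll take a wrist view from above to refine this.

```bash
python3 - <<'E'
from h import *
for p,z in [((497,157),.07),((643,92),.07),((499,243),0),((632,183),0)]:
    print(onz("scene",(p[0]/3.6+220-.36,p[1]/3.6+205-.36),z).round(4))
print(camera_info("wrist"))
q=get_ee_rot(); p=get_tcp_pos()
R=[0,0,1,0]
for t in ([.45,.03,.45],[.5,.03,.4],[.5,.03,.35]):
    print(t,inverse_kinematics(t,R))
movel([p[0],p[1],.42])
move_pose([.45,.03,.45],R)
print(get_tcp_pos(),get_ee_rot(),get_time())
P=np.r_[get_tcp_pos(),get_ee_rot()]
im=read_camera("wrist");cv2.imwrite("pics/w1.png",im[:,:,::-1]);np.save("w1.npy",P)
E
```

```text
[0.6917 0.0571]
[0.6639 0.1493]
[0.6912 0.063 ]
[0.666 0.15 ]
{'intrinsics': array([[362.66738845,   0.        , 319.08796172],
       [  0.        , 362.66738845, 241.1318003 ],
       [  0.        ,   0.        ,   1.        ]]), 'tool_from_camera': array([[-2.78905357e-04,  9.62530443e-01,  2.71173502e-01,
         7.37786832e-02],
       [ 9.99999918e-01,  1.88452842e-04,  3.59599062e-04,
         6.86151780e-04],
       [ 2.95021627e-04,  2.71173580e-01, -9.62530416e-01,
        -1.62698773e-01],
       [ 0.00000000e+00,  0.00000000e+00,  0.00000000e+00,
         1.00000000e+00]])}
[0.45, 0.03, 0.45] [ 4.01792269e-02 -4.70793651e-02  1.69626082e+00 -4.44089210e-16
  1.49241120e+00 -1.53061710e+00]
[0.5, 0.03, 0.4] [ 3.61686444e-02  6.77125621e-02  1.68633756e+00 -4.44089210e-16
  1.38754253e+00 -1.53462768e+00]
[0.5, 0.03, 0.35] [ 3.61686444e-02  1.03587694e-01  1.75701749e+00 -4.44089210e-16
  1.28098746e+00 -1.53462768e+00]
[0.45010737 0.03047095 0.44994591] [-4.15787105e-05 -2.96433309e-04  9.99999953e-01  6.39863057e-05] 3.7417
```

View pics/w1.png

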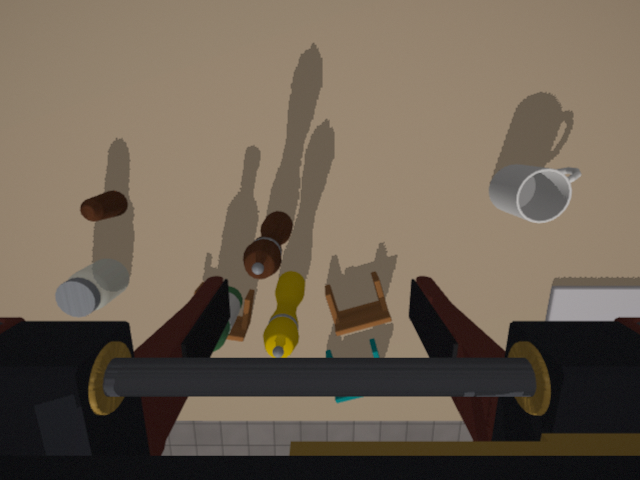

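The wrist view shows the mill's foot near (278,222), the yellow foot near (292,283), the mug at (530,190), and the empty stall clear, with its opening at (350,290) and back-board top from (335,330) to (390,318). I'll zoom in and compute positions, and check IK for a tilted tool that keeps the gripper body away from the mill.

```bash
cat >> h.py <<'E'
from scipy.spatial.transform import Rotation as Ro
def wray(P,p):
    i=camera_info("wrist");T=i["tool_from_camera"];R=Ro.from_quat(np.r_[P[4:],P[3]]).as_matrix()
    d=np.linalg.inv(i["intrinsics"])@[p[0],p[1],1]
    return P[:3]+R@T[:3,3], R@T[:3,:3]@(d*[1,-1,-1])
def wonz(P,p,z):
    o,d=wray(P,p);return (o+d*(z-o[2])/d[2])[:2]
def tilt(az,t,flip=False):
    z=np.array([np.sin(t)*np.cos(az),np.sin(t)*np.sin(az),-np.cos(t)])
    y=np.array([-np.sin(az),np.cos(az),0]); y=-y if flip else y
    q=Ro.from_matrix(np.c_[np.cross(y,z),y,z]).as_quat(); return [q[3],*q[:3]]
E
python3 - <<'E'
from h import *
im=cv2.imread("pics/w1.png")
c=cv2.resize(im[195:345,220:400],(792,660)[:2],interpolation=cv2.INTER_CUBIC)[:600]
cv2.imwrite("pics/c3.png",np.clip(c*1.4,0,255).astype(np.uint8))
for az in (0,.17):
  for t in (.6,.8,.9):
    for f in (0,1):
      print(az,t,f,[None if (j:=inverse_kinematics(p,tilt(az,t,f))) is None else j.round(2).tolist() for p in ([.40,-.04,.1],[.40,-.04,.013],[.52,-.04,.013],[.62,.09,.013])])
for n,p in (("mug",(450,186)),("jar",(145,291)),("shk",(154,238))): print(n,foot("scene",p,{"mug":.04,"jar":.035,"shk":.022}[n]))
E
```

```text
0 0.6 0 [[-0.23, 0.33, 2.56, 2.77, 0.36, 1.73], [-0.23, 0.71, 2.56, 2.95, 0.72, 1.53], [-0.15, 0.65, 2.32, 2.94, 0.43, 1.63], [0.17, 0.68, 2.1, 3.54, 0.25, 1.32]]
0 0.6 1 [[-0.23, 0.33, 2.56, 2.77, 0.36, -1.41], [-0.23, 0.71, 2.56, 2.95, 0.72, -1.61], [-0.15, 0.65, 2.32, 2.94, 0.43, -1.51], [0.17, 0.68, 2.1, 3.54, 0.25, -1.82]]
0 0.8 0 [None, None, [-0.17, 0.79, 2.4, 2.98, 0.84, 1.56], [0.19, 0.76, 2.18, 3.39, 0.61, 1.51]]
0 0.8 1 [None, None, [-0.17, 0.79, 2.4, 2.98, 0.84, -1.58], [0.19, 0.76, 2.18, 3.39, 0.61, -1.64]]
0 0.9 0 [None, None, [-0.19, 0.88, 2.42, 2.97, 1.06, 1.54], [0.2, 0.82, 2.21, 3.37, 0.79, 1.54]]
0 0.9 1 [None, None, [-0.19, 0.88, 2.42, 2.97, 1.06, -1.6], [0.2, 0.82, 2.21, 3.37, 0.79, -1.6]]
0.17 0.6 0 [[-0.35, 0.34, 2.54, 2.32, 0.39, 1.92], [-0.35, 0.7, 2.54, 2.69, 0.69, 1.49], [-0.23, 0.65, 2.31, 2.59, 0.44, 1.74], [0.11, 0.68, 2.1, 3.0, 0.24, 1.66]]
0.17 0.6 1 [[-0.35, 0.34, 2.54, 2.32, 0.39, -1.22], [-0.35, 0.7, 2.54, 2.69, 0.69, -1.65], [-0.23, 0.65, 2.31, 2.59, 0.44, -1.4], [0.11, 0.68, 2.1, 3.0, 0.24, -1.48]]
0.17 0.8 0 [None, None, [-0.29, 0.78, 2.38, 2.69, 0.82, 1.56], [0.1, 0.76, 2.19, 3.05, 0.61, 1.59]]
0.17 0.8 1 [None, None, [-0.29, 0.78, 2.38, 2.69, 0.82, -1.58], [0.1, 0.76, 2.19, 3.05, 0.61, -1.55]]
0.17 0.9 0 [None, None, [-0.32, 0.87, 2.4, 2.69, 1.01, 1.5], [0.1, 0.82, 2.22, 3.06, 0.8, 1.58]]
0.17 0.9 1 [None, None, [-0.32, 0.87, 2.4, 2.69, 1.01, -1.64], [0.1, 0.82, 2.22, 3.06, 0.8, -1.56]]
mug [0.454727   0.36846331]
jar [ 0.60288745 -0.35346781]
shk [ 0.47403958 -0.3226356 ]
```

View pics/c3.png

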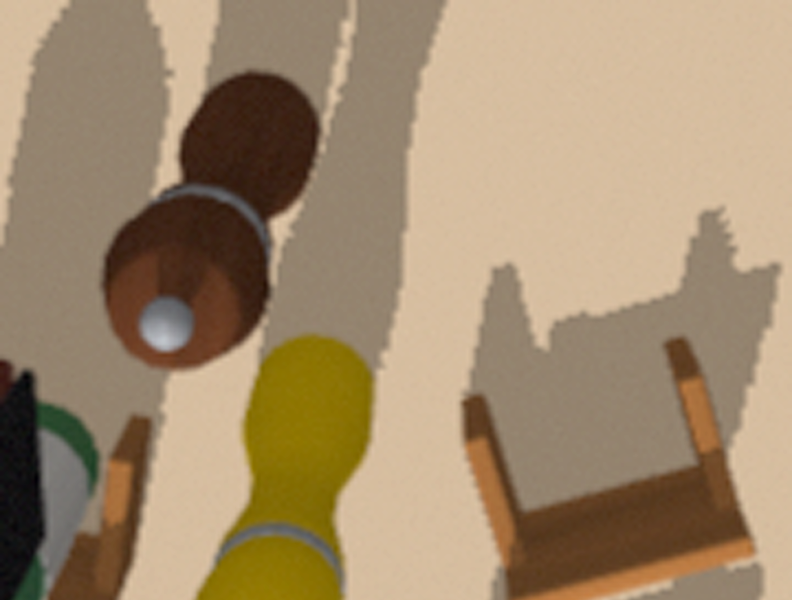

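Crop 3 shows the mill's foot as a circle around (254,137). The stall's front wall feet on the ground are at (463,400), (486,395), (667,345) and (688,338), and the board's inner foot runs from (520,515) to (705,465).

```bash
python3 - <<'E'
from h import *
P=np.load("w1.npy"); g=lambda x,y,z=0: wonz(P,(x/4.4+220-.4,y/4.4+195-.4),z)
print("mill",g(254,137), "near",g(285,78), "yel",g(309,402))
a,b,c,d=g(463,400),g(486,395),g(667,345),g(688,338); e,f=g(520,515),g(705,465)
print(a,b,c,d,"inner gap",np.linalg.norm(b-c),np.linalg.norm(a-d))
print("back",e,f,np.linalg.norm(e-f))
v=(d-a)+(c-b)+(f-e); yaw=np.arctan2(-v[0],v[1]); u=np.array([np.cos(yaw),np.sin(yaw)])
F=(a+b+c+d)/4; B=(e+f)/2; print("yaw",yaw,"depth",(B-F)@u,"lat",(B-F)@[-u[1],u[0]])
print("origin from front",F+.032*u,"from back",B-.025*u)
E
```

```text
mill [ 0.52132688 -0.0415113 ] near [ 0.49769246 -0.02868712] yel [ 0.63374371 -0.02225631]
[0.63283435 0.04137861] [0.63061107 0.05086077] [0.6086058  0.12469876] [0.60555735 0.13315689] inner gap 0.0770472708917878 0.09574594963972227
back [0.6850372  0.06567041] [0.66203974 0.14268231] 0.08037235112768427
yaw 0.28953211591648365 depth 0.056637423077128705 lat 0.0005033502399419654
origin from front [0.65007022 0.09665988] from back [0.64957903 0.09703876]
```

```bash
python3 - <<'E'
from h import *
q0=np.array(get_joint_pos()); print(q0.round(2))
for az in (0,.1):
  for t in (.7,.8):
    print(az,t,[(x,z,None if (j:=inverse_kinematics([x,-.04,z],tilt(az,t))) is None else j.round(2).tolist()) for x in (.44,.46) for z in (.35,.25,.12,.013)])
E
```

```text
[ 0.04 -0.05  1.7   0.    1.49 -1.53]
0 0.7 [(0.44, 0.35, [-0.21, -0.31, 2.28, 0.29, 0.5, -1.99]), (0.44, 0.25, [-0.21, -0.11, 2.42, 0.79, 0.19, -2.51]), (0.44, 0.12, [-0.21, 0.33, 2.53, 2.81, 0.43, 1.71]), (0.44, 0.013, [-0.21, 0.77, 2.52, 2.96, 0.84, 1.53]), (0.46, 0.35, [-0.2, -0.27, 2.26, 0.28, 0.48, -1.97]), (0.46, 0.25, [-0.2, -0.07, 2.39, 0.78, 0.18, -2.49]), (0.46, 0.12, [-0.2, 0.34, 2.49, 2.81, 0.4, 1.72]), (0.46, 0.013, [-0.2, 0.74, 2.48, 2.96, 0.78, 1.55])]
0 0.8 [(0.44, 0.35, [-0.24, -0.33, 2.35, 0.47, 0.38, -2.18]), (0.44, 0.25, None), (0.44, 0.12, [-0.24, 0.42, 2.58, 2.87, 0.66, 1.62]), (0.44, 0.013, [-0.24, 0.88, 2.55, 2.95, 1.08, 1.5]), (0.46, 0.35, [-0.22, -0.28, 2.32, 0.46, 0.35, -2.16]), (0.46, 0.25, None), (0.46, 0.12, [-0.22, 0.42, 2.54, 2.88, 0.62, 1.64]), (0.46, 0.013, [-0.22, 0.85, 2.51, 2.96, 1.02, 1.52])]
0.1 0.7 [(0.44, 0.35, [-0.29, -0.3, 2.28, 0.49, 0.55, -2.3]), (0.44, 0.25, None), (0.44, 0.12, [-0.29, 0.34, 2.52, 2.54, 0.45, 1.82]), (0.44, 0.013, [-0.29, 0.76, 2.51, 2.8, 0.82, 1.5]), (0.46, 0.35, [-0.27, -0.25, 2.25, 0.48, 0.53, -2.28]), (0.46, 0.25, None), (0.46, 0.12, [-0.27, 0.35, 2.48, 2.53, 0.42, 1.85]), (0.46, 0.013, [-0.27, 0.74, 2.47, 2.8, 0.77, 1.53])]
0.1 0.8 [(0.44, 0.35, None), (0.44, 0.25, None), (0.44, 0.12, [-0.33, 0.42, 2.57, 2.63, 0.66, 1.68]), (0.44, 0.013, [-0.33, 0.87, 2.54, 2.79, 1.05, 1.44]), (0.46, 0.35, [-0.3, -0.27, 2.31, 0.72, 0.44, -2.53]), (0.46, 0.25, None), (0.46, 0.12, [-0.3, 0.42, 2.53, 2.64, 0.63, 1.7]), (0.46, 0.013, [-0.3, 0.84, 2.5, 2.8, 0.99, 1.48])]
```

```bash
python3 - <<'E'
from h import *
q=np.array(get_joint_pos()); R=tilt(0,.8)
G=np.array(inverse_kinematics([.447,-.04,.12],R)); print(G.round(3))
a=q.copy(); a[0]=.3; a[4]=.4; movej(a); print(get_tcp_pos())
a[3]=G[3]; a[5]=G[5]; movej(a); print(get_tcp_pos())
b=G.copy(); b[0]=.3; movej(b); print(get_tcp_pos())
movej(G); print(get_tcp_pos(),get_time(),get_ft_force(),get_grip_width())
movel([.447,-.04,.014],v=.08); print(get_tcp_pos(),get_ft_force(),get_time())
for n in("scene","side"): cv2.imwrite(f"pics/{n}1.png",read_camera(n)[:,:,::-1])
a=cv2.imread("pics/scene1.png")[40:340,180:480];b=cv2.imread("pics/side1.png")[100:400,120:420]
cv2.imwrite("pics/d1.png",np.clip(cv2.resize(np.hstack([a,b]),(800,400))*1.4,0,255).astype(np.uint8))
E
```

```text
[-0.228  0.419  2.566  2.87   0.648  1.629]
[0.68975553 0.225821   0.61627898]
[0.69813212 0.26232596 0.85293158]
[0.40694116 0.19093928 0.1204226 ]
[ 0.44702126 -0.03961823  0.12006738] 11.35 [-0.29546381 -0.35401852  0.16272611] 0.9981847375071002
[ 0.44710703 -0.03999485  0.01442128] [ 0.13404375 -0.08783662  0.20199298] 12.825
```

View pics/d1.png

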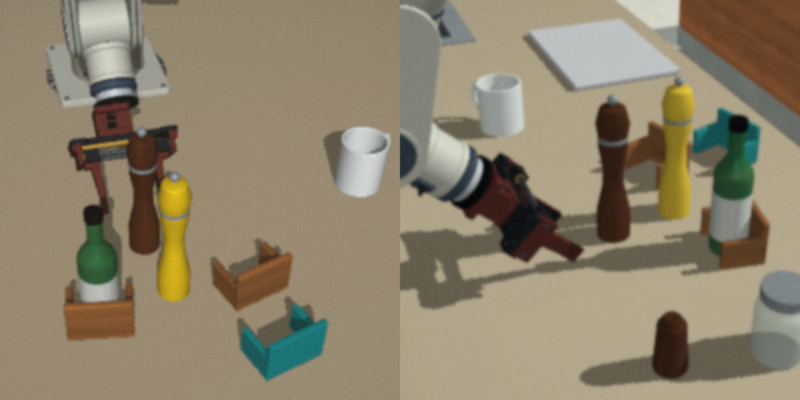

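The pictures show the open fingers low behind the mill, which hasn't moved, with the body leaning back clear of everything. Next I straddle the foot and push it sideways to the stall's axis.

```bash
python3 - <<'E'
from h import *
print(movel([.515,-.04,.014],v=.06,until_force=6),get_tcp_pos(),get_ft_force())
print(movel([.515,-.025,.014],v=.04,until_force=6))
print(movel([.515,.076,.014],v=.04,until_force=10),get_tcp_pos(),get_ft_force(),get_time())
for n in("scene","side"): cv2.imwrite(f"pics/{n}2.png",read_camera(n)[:,:,::-1])
a=cv2.imread("pics/scene2.png")[40:340,180:480];b=cv2.imread("pics/side2.png")[100:400,120:420]
cv2.imwrite("pics/d2.png",np.clip(cv2.resize(np.hstack([a,b]),(800,400))*1.4,0,255).astype(np.uint8))
E
```

```text
False [ 0.51447351 -0.03997286  0.01380023] [ 0.3328999  -0.78831793 -0.58872364]
False
False [0.5150031  0.07593795 0.01401156] [ 0.21400946 -1.14363854  0.90004035] 17.4083
```

View pics/d2.png

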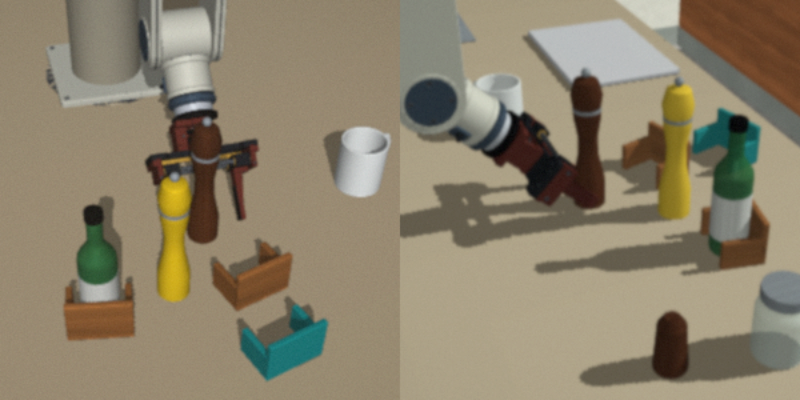

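The mill slid upright in both views, with its foot in the scene view near (332,221). I'll measure it again, then back off and narrow the fingers.

```bash
cat >> h.py <<'E'
def millfoot(n,box,f):
    a,b,c,d=box;h=cv2.cvtColor(cv2.imread(f),cv2.COLOR_BGR2HSV)[b:d,a:c]
    m=cv2.inRange(h,(0,110,0),(14,255,95))|cv2.inRange(h,(170,110,0),(180,255,95))
    m=cv2.morphologyEx(m,cv2.MORPH_OPEN,np.ones((3,3)));ys,xs=np.nonzero(m);yb=ys.max()
    r=[(xs[ys==y].min()+a,xs[ys==y].max()+a) for y in range(yb-12,yb-5)]
    return r[0],foot(n,(np.mean(r),yb+b+.5),.025)
E
python3 - <<'E'
from h import *
print(millfoot("scene",(316,190,352,232),"pics/scene2.png"))
print(millfoot("side",(252,200,278,262),"pics/side2.png"))
print(movel([.465,.070,.014],v=.08,until_force=8),get_ft_force())
command_gripper(.25); print(get_grip_width(),get_tcp_pos(),get_time())
for n in("scene","side"): cv2.imwrite(f"pics/{n}3.png",read_camera(n)[:,:,::-1])
print(millfoot("scene",(316,190,352,232),"pics/scene3.png"))
print(millfoot("side",(252,200,278,262),"pics/side3.png"))
for p in ([.5,.06,.014],[.619,.095,.014]): print(inverse_kinematics(p,tilt(.17,.8)))
E
```

```text
((np.int64(321), np.int64(342)), array([0.5134658 , 0.05902409]))
((np.int64(252), np.int64(272)), array([0.52041771, 0.06090534]))
False [ 0.74795728  0.35158763 -0.71855732]
0.24995773574717725 [0.46499139 0.07000578 0.01399313] 19.3917
((np.int64(322), np.int64(342)), array([0.5134658 , 0.05902409]))
((np.int64(252), np.int64(272)), array([0.52041771, 0.06090534]))
[0.03738176 0.79796833 2.43500774 3.01928321 0.89064429 1.55527524]
[0.113103   0.76008194 2.19036184 3.07024512 0.60923663 1.58967734]
```

```bash
python3 - <<'E'
from h import *
movel([.460,.060,.035],v=.08)
move_pose([.458,.046,.035],tilt(.17,.8)); movel([.458,.046,.014],v=.06)
print(movel([.485,.0515,.014],v=.04,until_force=6),get_ft_force())
print(movel([.585,.0813,.014],v=.04,until_force=8),get_tcp_pos(),get_ft_force(),get_time())
for n in("scene","side"): cv2.imwrite(f"pics/{n}4.png",read_camera(n)[:,:,::-1])
a=cv2.imread("pics/scene4.png")[110:310,270:470];b=cv2.imread("pics/side4.png")[120:320,200:400]
cv2.imwrite("pics/d4.png",np.clip(cv2.resize(np.hstack([a,b]),(800,400))*1.4,0,255).astype(np.uint8))
E
```

```text
False [ 0.12400256  0.76572848 -0.33526955]
False [0.58489988 0.08124552 0.01395203] [-1.7265126  -0.35570534  0.12970883] 24.4583
```

View pics/d4.png

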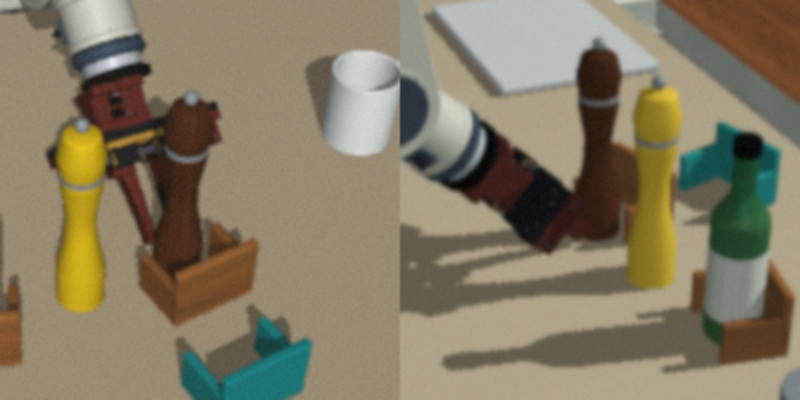

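The mill is upright and entering the stall; its top pin is at crop (192,98) in the scene view and (599,44) in the side view. I'll check its axis from the pin and then finish the push until it meets the board.

```bash
python3 - <<'E'
from h import *
print("pin",onz("scene",(270+192/2,110+98/2),.222),onz("side",(200+(599-400)/2,120+44/2),.222))
print(movel([.606,.0876,.014],v=.03,until_force=6),get_tcp_pos(),get_ft_force())
h=movel([.629,.0944,.014],v=.02,until_force=5);print(h,get_tcp_pos(),get_ft_force(),get_time())
for n in("scene","side"): cv2.imwrite(f"pics/{n}5.png",read_camera(n)[:,:,::-1])
a=cv2.imread("pics/scene5.png")[110:310,270:470];b=cv2.imread("pics/side5.png")[120:320,200:400]
cv2.imwrite("pics/d5.png",np.clip(cv2.resize(np.hstack([a,b]),(800,400))*1.4,0,255).astype(np.uint8))
E
```

```text
pin [0.61820055 0.08636938] [0.61210565 0.07738307]
False [0.60624061 0.08767018 0.01419659] [-0.05158293  0.05655462  0.04568261]
True [0.61867248 0.09139018 0.013475  ] [-1.19997323 -0.27691283  1.6289808 ] 26.1833
```

View pics/d5.png

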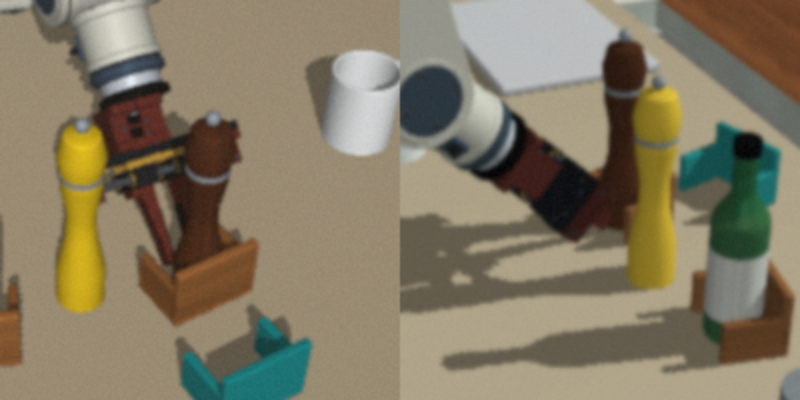

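The mill stands upright in the stall, with its pin at crop (212,117) in the scene view and (625,36) in the side view. Contact came exactly where the board was predicted. A short nudge will confirm it.

```bash
python3 - <<'E'
from h import *
S=np.array([.6497,.0968]);y=.2895;u=np.array([np.cos(y),np.sin(y)]);v=np.array([-u[1],u[0]])
pins=[onz("scene",(270+212/2,110+117/2),.222),onz("side",(200+225/2,120+36/2),.222)]
for p in pins: print(p,(p-S)@u,(p-S)@v)
p0=get_tcp_pos(); t=p0[:2]+.006*u
print(movel([*t,.014],v=.015,until_force=8),get_tcp_pos()-p0,get_ft_force())
wait(.3);print(get_ft_force(),get_tcp_pos())
E
```

```text
[0.64877276 0.09516692] -0.0013548595715621992 -0.0013004188897548605
[0.64519327 0.08722023] -0.007053957076546167 -0.007894577545475468
True [ 0.00032761  0.00017762 -0.00075274] [-2.0828445  -1.57308315  2.44602607]
[-1.36192156 -1.30067448  1.27181772] [0.61852845 0.09147563 0.01229911]
```

```bash
python3 - <<'E'
from h import *
p=get_tcp_pos(); movel([p[0]-.075,p[1]-.022,.014],v=.06); wait(.5)
for n in("scene","side"): cv2.imwrite(f"pics/{n}6.png",read_camera(n)[:,:,::-1])
d=[np.abs(cv2.imread(f"pics/scene6.png").astype(int)-cv2.imread(f"pics/scene0.png"))[y0:y1,x0:x1].mean().round(2) for x0,y0,x1,y1 in ((425,130,475,190),(120,230,165,295),(140,200,168,240),(230,190,282,296),(302,215,325,268))]
print("change mug jar shaker oil yellow",d,get_time())
a=cv2.imread("pics/scene6.png")[110:310,270:470];b=cv2.imread("pics/side6.png")[120:320,200:400]
cv2.imwrite("pics/d6.png",np.clip(cv2.resize(np.hstack([a,b]),(800,400))*1.4,0,255).astype(np.uint8))
E
```

```text
change mug jar shaker oil yellow [np.float64(2.94), np.float64(2.59), np.float64(2.35), np.float64(4.55), np.float64(2.77)] 28.9333
```

View pics/d6.png

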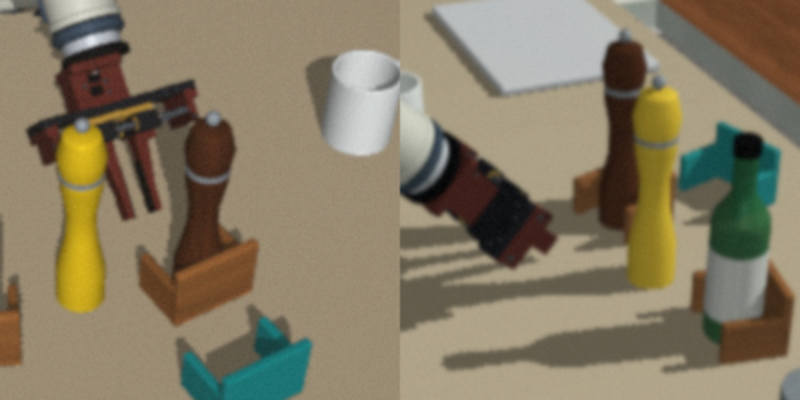

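The mill stands upright inside the stall with its pin unmoved at (212,117), and the bystanders are unchanged. I'm handing the job in.

```bash
python3 -c "
from station import *
print(job_done())"
```

```text
the job is handed in; nothing more can be done
None
```

I pushed the mill upright into the empty stall until it pressed firmly against what should be the back board (within about 2 mm by the scene camera), the bystanders showed no movement, and I handed the job in at about 29 s; no verdict was returned.

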